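# Turn the glaze cup over to drain behind the sliding stop

## Task

Make room on the draining stand for the square olive glaze cup: loosen the red clamp knob (anticlockwise, as far as it goes), slide the blue stop fully back to its end, away from the drip plate, and turn the knob fully tight again. Then turn the olive cup over and stand it mouth-down in the middle of the steel drip plate. Handle the cup gently without ever dropping it, and leave everything else on the board where it is.

Things in the scene. Friction and masses are not known exactly. Their poses are not given: they have to be found in the camera images.
- cup: Square slab-built ceramic cup, olive, 60 x 60 mm outside, 95 mm tall, walls and floor 5 mm thick, about 0.28 kg. Origin: centre of the outside of its floor. z points from the floor to the open mouth, x and y are square to its flat sides. It starts mouth-up on the board, among the other vessels.
- stand: Draining stand, fixed: a sand-coloured kiln shelf 180 (x) x 270 (y) x 16 mm thick. Origin: centre of its underside, on the board. A fence along its -y end (y = -133 to -125 mm, x = -85 to 35 mm, top 30 mm above the board); a rail along its far side (x = 61 to 79 mm, top 28 mm above the board) with an end plate at y = 129 to 135 mm, top 40 mm.
- plate (a point): Centre of the top of the slotted steel drip plate on the stand, 120 x 120 mm, 18 mm above the board, at x = -25, y = -55 mm of the stand. Axes parallel to the stand's.
- stop_body (a joint): Blue stop that slides along the stand's rail towards the stand's +y: m, 0 to 0.125 (0.125 = fully back at its end; the value 0 lies well over the drip plate). It is a 34 x 40 mm block on the rail (x = 70 mm, y = -30 mm + joint value on the stand; top 51 mm above the board) with a bar 12 mm wide that reaches over the plate to x = -80 mm, top 39 mm above the board.
- clamp_body (a joint): Red clamp knob on top of the blue stop's block: rad, 0 = tight, 1.4 = fully loose; grows anticlockwise seen from above. It rides along with the stop.
- clamp_grip (a point): Centre of the red knob's bar grip, on the knob's axis, 77 mm above the board. The bar is 56 mm long along this frame's x, 15 mm wide along y, 24 mm high (z 12 mm below to 12 mm above this point); the stop's block is 26 mm below this point. z is up.
- bisque_jar: Chalky white lidded jar, largest diameter 84 mm, 113 mm tall. Origin: centre of its underside. Leave alone.
- glaze_jar: Blue jar with a metal cap, diameter 70 mm, 110 mm tall. Origin: centre of its underside. Leave alone.
- hydrometer: Chrome hydrometer upright in a glass tube: black foot of diameter 72 mm, tube of diameter 34 mm, 170 mm tall in all. Origin: centre of its underside. Leave alone.
- test_tiles: Low stack of glaze test tiles, 55 x 55 mm, 18 mm tall. Origin: centre of its underside. Leave alone.
- stick: Oak stirring stick lying flat, 200 mm along its x, 24 mm wide, 10 mm thick. Origin: centre of its underside. Leave alone.
- brush: Glaze brush lying flat along its x on the board, about 200 mm long, 30 mm tall at most. Leave alone.
Not all that is in view belongs to the job. Of the things that look like the cup, take the one that is farthest to the robot's right at the start.

How it is judged:
On the way, in this order (a step that is already met when the one before it is completed fails the run):
1. the knob is loose while the stop has not yet been moved by more than 12 mm (value of joint clamp_body above 1.1 rad and distance of clamp_grip from where it was at the start of the episode below 0.012 m), for 0.1 s.
2. the stop is fully back (within 10 mm of its end) (value of joint stop_body above 0.115 m), for 0.1 s.
3. the knob is tight again with the stop fully back (value of joint clamp_body below 0.25 rad and value of joint stop_body above 0.115 m), for 0.1 s.
4. the cup stands mouth-down on the drip plate (angle between cup's own z axis and vertical above 3.04 rad and horizontal distance between cup and plate below 0.025 m and z of cup in the frame of plate below 0.1 m), for 0.2 s.
At the end, for the whole second after the job is handed in: The cup stands at rest, mouth-down and flat on the drip plate, its centre within 25 mm of the plate's centre; the stop is within 10 mm of its far end; the knob is tight (below 0.25 rad) (all of step 3 and all of step 4 and z of cup in the frame of plate above 0.09 m and linear speed of cup below 0.02 m/s); the robot touches nothing.
It fails at once if the cup is dropped (moves faster than 0.6 m/s while the fingers are not touching it) (linear speed of cup above 0.6 m/s and contact force between the fingers and cup below 0.05 N).
It fails at once if another thing on the board is moved by more than 30 mm or tipped (distance of any of bisque_jar, glaze_jar, hydrometer, test_tiles, stick, brush from where it was at the start of the episode above 0.03 m or angle between any of bisque_jar, glaze_jar, hydrometer's own z axis and vertical above 0.5 rad).
It also fails if it takes over 72 s, if anything falls off the work surface, if the arm or the gripper's body presses on something with over 40 N, if the wrist force passes 120 N, or if a joint passes its speed limit or range.

## Robot

A 6-joint arm with a two-finger parallel gripper is mounted at the origin on the work surface. World frame = base frame: x ahead of the robot, y to its left, z up, the work surface at z = 0. Lengths are in m, angles in rad, forces in N, time in s.
With the tool pointing down it reaches from about 0.25 to 0.775 m from the base axis. Payload 4 kg.
Tool frame: the origin (TCP) lies midway between the tips of the shut fingers; the grasp point (between the pads) lies 19 mm behind it (grip_point_offset is the distance from the TCP to the grasp point, in m); z points along the fingers, y is the line along which they close (so a half turn about z gives the same grasp; the last joint's range is limited). The gripper opens to 94 mm and grips with 3 to 60 N. Pads are 16 mm wide; open, the fingers measure 119 mm over their backs; the gripper's body (75 mm by 177 mm) begins 78 mm behind the grasp point.
Start: joints at [1.083, 0.087, 1.371, -0, 1.684, -0.103], TCP at [0.206, 0.51, 0.206] pointing down, gripper open.
Joint ranges: [-3.1, 3.1], [-0.76, 2.03], [0.27, 2.55], [-1.08, 4.22], [0.17, 2.65], [-2.57, 2.57]. Speed limits (rad/s): [2.79, 2.79, 3.14, 3.14, 3.14, 3.14].

## Interface

Orientations are given as [roll, pitch, yaw] about the fixed x, y, z axes, in that order (R = Rz(yaw) Ry(pitch) Rx(roll)).
In Python, from bench import * gives the robot as it stands.
- The arm moves only by the tool carry_out, never from a script. Its argument "commands" is a list of rows, each a list of 6 numbers: the shift along the tool's x, y, z in m, then the turn, a rotation vector about the tool's x, y, z in rad. In form: [[tx, ty, tz, rx, ry, rz], ...]. A call has exactly 5 rows; each row is the pose to reach, as a shift and turn from the pose commanded when the call began, along the tool's axes at that moment; what a row does not reach only later rows make up. A row lasts 1/10 s, in which the tool goes at most 50 mm and 8.59 degrees, less where a joint would pass 70% of its speed; a pose out of reach is approached as far as the arm can. A call with a gripper value outside its range is refused whole. "jaw" is the opening, from 0 (shut) to 1 (fully open), set as the call begins (left out, the last holds). The fingers move at their own pace and stop on an object; the grip force is fixed at half the most. Time passes only in rows, so rows that repeat a pose let the fingers close, or fill a call up. It gives the time, the measured TCP pose, the force, the opening and the grip force at its end, in the units of the state.
- get_obs(): the state, without advancing time (a new reading comes with each control period).
- snapshot(name): name is "scene" or "top"; returns a dict with "img" (400x640x3 uint8, red, green, blue), "range_z" (400x640 float32, m along the optical axis (not along the pixel's ray), 0 where there is no reading), "fx", "fy", "cx", "cy" (pixels), "distortion" ([k1, k2, p1, p2, k3] as OpenCV has them; the pictures are not rectified), "R" (3x3) and "t" (3): a world point X has camera coordinates R X + t. Camera axes: x right, y down, z forward; pixel columns grow to the right and rows downward; lengths in m; the calibration is good to about 2 mm. A picture is of the moment at which its call begins.
- close_job(): hands the job in; it is judged then, once.
The state is a dict: "time": time; "joint_positions": joint angles; "qvel": joint speeds; "joint_torque": joint torques, N m; "tool_pos": TCP position; "ee_rot": TCP orientation; "wrist_force": force on the tool from outside, world axes, zero at the start; "wrist_torque": the same for the moment, N m; "width": finger opening in m; "finger_force": force on a finger pad.
Only numpy, scipy, OpenCV 4.12 (cv2) and the standard library are available. Lean on these libraries where they do the work, as an engineer would, in place of code of your own. Each camera call takes 0.05 s, during which the arm holds its last target. There are 200 camera calls.

## Working session

There is one attempt and no reset: what is moved stays moved. The work goes in short steps, Python scripts to look and compute and a tool call to move; the robot and the scene stay as the last step left them, time stands still between calls to the robot, and variables do not carry over. Pictures are saved under pics/ and viewed, at most 10 in all, crops included, and the job is handed in when it is done.

Besides the shell and the picture viewer there is one more tool, called as name([rows], argument=value, ...), one row to a line, values as JSON. carry_out: Moves the arm, as the interface text tells. Its arguments: {"type":"object","properties":{"commands":{"type":"array","items":{"type":"array","items":{"type":"number"}}},"jaw":{"type":"number"}},"required":["commands"]}

```bash
ls; mkdir -p pics; cat > h.py <<'E'
from bench import *
import numpy as np, cv2, pickle
def snap(n):
    s=snapshot(n); pickle.dump(s,open(f'{n}.pkl','wb')); return s
def cloud(s):
    h,w=s['range_z'].shape
    K=np.array([[s['fx'],0,s['cx']],[0,s['fy'],s['cy']],[0,0,1.]])
    u,v=np.meshgrid(np.arange(w),np.arange(h))
    p=cv2.undistortPoints(np.stack([u,v],-1).reshape(-1,1,2).astype(np.float64),K,np.array(s['distortion'],float)).reshape(h,w,2)
    z=s['range_z'].astype(float)
    c=np.dstack([p*z[...,None],z])
    X=(c-np.array(s['t']))@np.array(s['R'])
    X[z==0]=np.nan
    return X
E
python3 - <<'E'
from h import *
a=snap('scene');b=snap('top')
cv2.imwrite('pics/s1.png',a['img'][...,::-1]);cv2.imwrite('pics/t1.png',b['img'][...,::-1])
for s in(a,b): print(np.round(-np.array(s['R']).T@s['t'],3),np.round(s['R'],2).tolist())
print(get_obs())
E
```

```text
pics
[1.238 0.214 0.685] [[-0.23, 0.97, -0.02], [0.63, 0.13, -0.76], [-0.74, -0.19, -0.64]]
[0.378 0.053 1.299] [[0.03, -1.0, 0.0], [-0.99, -0.03, -0.14], [0.14, 0.0, -0.99]]
{'time': 0.1, 'joint_positions': array([ 1.08289840e+00,  8.79045035e-02,  1.37208994e+00, -1.68136220e-05,
        1.68361293e+00, -1.03120780e-01]), 'qvel': array([-1.93603952e-04, -1.81654838e-04, -4.11746127e-03,  6.36626326e-04,
       -4.15762977e-04, -3.57430169e-05]), 'joint_torque': array([ 2.05788558e-03, -3.41252553e+01, -3.03301013e+01,  7.20030908e-02,
        3.04186705e-02, -1.12561941e-04]), 'tool_pos': array([0.20623052, 0.50933648, 0.20441512]), 'ee_rot': array([-3.13958691e+00, -1.90770409e-04,  2.75681344e+00]), 'wrist_force': array([-0.38339648, -0.31578953,  0.63500247]), 'wrist_torque': array([-0.03291903, -0.01756756, -0.00504549]), 'finger_force': 0.0, 'width': 0.09413905621985057}
```

View pics/t1.png

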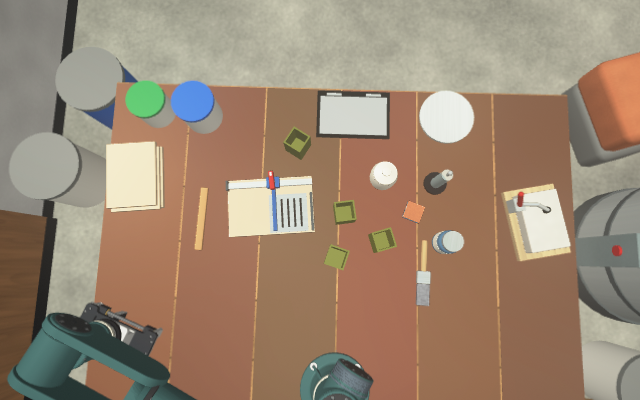

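View pics/s1.png

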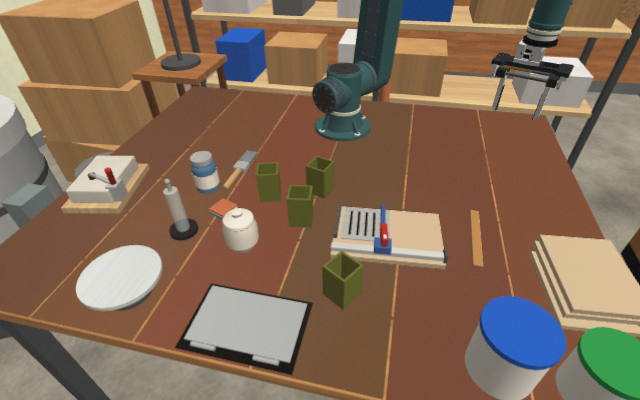

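The top view shows the stand at about (270,207) with the knob at (271,180). Olive cups that could be taken for the target are at (297,142), (344,212), (382,240) and (336,257). Image right is the robot's right, so I choose (382,240), which is (269,182) in the scene view.

```bash
cat > m1.py <<'E'
from h import *
def rect(P):
    (c,wh,a)=cv2.minAreaRect((P[:,:2]*1000).astype(np.float32)); return np.round(c,1),np.round(wh,1),round(a,1)
for n in('top','scene'):
    s=pickle.load(open(n+'.pkl','rb'));X=cloud(s);hsv=cv2.cvtColor(s['img'],cv2.COLOR_RGB2HSV);H,S,V=cv2.split(hsv)
    Z=X[...,2]; R=(X[...,0]>.15)&(X[...,0]<.85)&(abs(X[...,1])<.45)
    print(n,'table z',np.nanmedian(Z[R]))
    def comps(nm,m,amin=40,lo=None):
        m=(m&R).astype(np.uint8)
        k,l,st,_=cv2.connectedComponentsWithStats(m)
        for i in range(1,k):
            if st[i,4]<amin: continue
            P=X[l==i]; zt=np.percentile(P[:,2],97)
            T=P[P[:,2]>zt-.012]
            print(nm,'px',st[i,:5],'ztop',round(zt,3),'all',*rect(P),'toprect',*rect(T))
    comps('olive',(H>22)&(H<40)&(S>120)&(V<190)&(Z>.01))
    comps('red',((H<4)|(H>174))&(S>170)&(Z>.04)&(V>100),8)
    comps('blue',(H>105)&(H<120)&(S>140)&(Z>.02),20)
    comps('sand',(H>12)&(H<28)&(S>25)&(S<110)&(V>190)&(Z>.008)&(Z<.03),60)
    comps('high',(Z>.1),60)
E
python3 m1.py
python3 - <<'E'
import cv2
t=cv2.imread('pics/t1.png');s=cv2.imread('pics/s1.png')
a=cv2.resize(t[160:280,220:420],(800,480),interpolation=2)
cv2.imwrite('pics/c1.png',a)
E
```

```text
top table z 0.0026429393754727045
olive px [372 228  25  24  94] ztop 0.1 all [ 444.6 -129.2] [58.1 58.8] 17.4 toprect [ 444.6 -129.2] [58.1 58.8] 17.4
red px [269 171   5  18  53] ztop 0.095 all [614.3 211.5] [50.6 12.1] 7.7 toprect [614.3 211.5] [50.6 12.1] 7.7
blue px [191  97  22  24 402] ztop 0.137 all [813.4 420.3] [73.1 59.3] 0.0 toprect [813.4 420.3] [73.1 59.3] 0.0
sand px [280 176  32   4  71] ztop 0.022 all [636.9 142.6] [ 9.  99.5] 4.6 toprect [636.9 142.6] [ 9.  99.5] 4.6
sand px [229 179  37   4  84] ztop 0.022 all [623.5 296.7] [  8.3 115. ] 4.6 toprect [623.5 296.7] [  8.3 115. ] 4.6
sand px [ 228  184   87   53 2411] ztop 0.022 all [530.5 218.1] [151.  268.4] 5.2 toprect [530.5 218.1] [151.  268.4] 5.2
sand px [421 240   6  32 137] ztop 0.024 all [ 402.2 -266.2] [14.6 95.8] 88.6 toprect [ 402.2 -266.2] [14.6 95.8] 88.6
high px [191  97  25  27 512] ztop 0.137 all [812.3 419.1] [62.2 74.8] 89.0 toprect [812.3 419.1] [62.2 74.7] 89.0
high px [381 167  10   9  67] ztop 0.115 all [ 646.  -131.2] [26.2 24.7] 79.8 toprect [ 645.8 -132. ] [25. 24.] 72.1
high px [438 170  15
[... 1563 characters left out ...]
 [346 252 100  13 332] ztop 0.019 all [628.3 241.5] [ 13.1 230.2] 5.1 toprect [628.3 241.5] [ 13.1 230.2] 5.1
high px [491  53  16  25 297] ztop 0.347 all [186.4 433.1] [72.4 33.2] 0.3 toprect [182.7 433.2] [33.  65.2] 89.9
high px [190 151  23  15 270] ztop 0.114 all [ 449.  -327.8] [60.1 60.6] 12.0 toprect [ 449.  -327.8] [60.1 60.6] 12.0
high px [164 179  18  28 315] ztop 0.169 all [ 636.7 -304.8] [35.9 31.8] 18.7 toprect [ 638.9 -304.4] [ 7.3 13.1] 23.3
high px [231 208  12  11  99] ztop 0.114 all [ 648.7 -134. ] [23.5 26.4] 50.7 toprect [ 648.6 -133.4] [23.3 25.6] 47.9
high px [ 478  296   46   40 1228] ztop 0.135 all [813.8 418.1] [63.7 72.1] 89.9 toprect [813.8 418.1] [63.7 72.1] 89.9
```

View pics/c1.png

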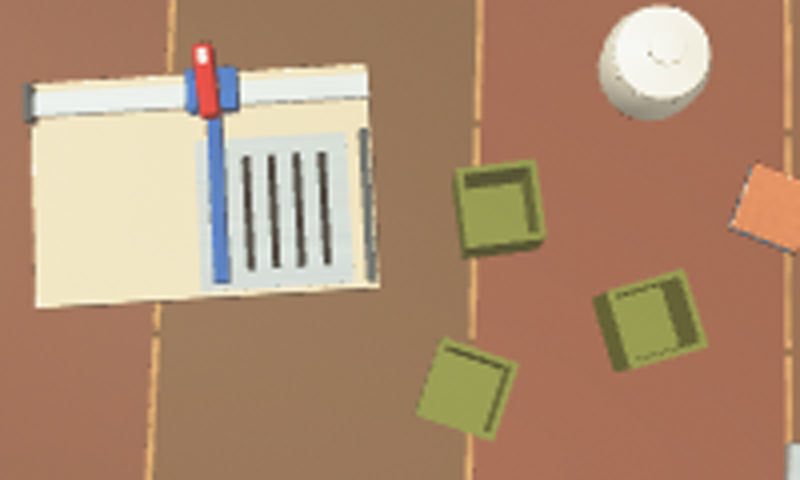

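The crop shows the rightmost cup, at top-view pixel (382,240), standing mouth-up and square. Both cameras place it at about (0.445, -0.130) with yaw 17°. The red knob bar lies along x at about (0.616, 0.211).

Next I'll write a delta helper.

```bash
cat >> h.py <<'E'
from scipy.spatial.transform import Rotation as Ro
def rpy(a): return Ro.from_euler('xyz',a)
def delta(p,rot):
    "shift and turn in tool axes from the measured pose"
    o=get_obs(); R=rpy(o['ee_rot'])
    with open('log.txt','a') as f: f.write(repr([o['joint_positions'].tolist(),o['tool_pos'].tolist(),o['ee_rot'].tolist()])+'\n')
    d=R.inv().apply(np.array(p)-o['tool_pos']); r=(R.inv()*rot).as_rotvec()
    print('t',round(o['time'],2),'pos',np.round(o['tool_pos'],4),'rpy',np.round(o['ee_rot'],3),'q',np.round(o['joint_positions'],3),'F',np.round(o['wrist_force'],1))
    print('shift',np.round(d,4),'turn',np.round(r,4),'deg',np.round(np.degrees(np.linalg.norm(r))))
    return d,r
def down(yaw): return rpy([np.pi,0,yaw])
E
python3 - <<'E'
from h import *
import bench; print([k for k in dir(bench) if k[0]!='_'])
delta([.616,.2105,.15],down(.125))
E
```

```text
['IKError', 'close_job', 'get_obs', 'grip_point_offset', 'snapshot']
t 0.1 pos [0.2062 0.5093 0.2044] rpy [-3.14  -0.     2.757] q [ 1.083  0.088  1.372 -0.     1.684 -0.103] F [-0.4 -0.3  0.6]
shift [-0.492  -0.1231  0.0546] turn [-9.0000e-04  2.6000e-03  2.6318e+00] deg 151.0
```

carry_out([
  [-0.05,-0.012,0,0,0,0.14],
  [-0.1,-0.024,0,0,0,0.28],
  [-0.15,-0.036,0,0,0,0.42],
  [-0.19,-0.048,0,0,0,0.56],
  [-0.24,-0.06,0,0,0,0.7],
], jaw=0.6)

```text
time: 0.6
tool_pos: [0.406, 0.3636, 0.2051]
ee_rot: [-3.141, -0.0, 2.052]
wrist_force: [0.6, 0.7, 0.3]
width: 0.058
finger_force: 0.0
```

carry_out([
  [0,0,0,0,0,0.14],
  [0,0,0,0,0,0.28],
  [0,0,0,0,0,0.42],
  [0,0,0,0,0,0.56],
  [0,0,0,0,0,0.7],
])

```text
time: 1.1
tool_pos: [0.405, 0.3646, 0.2048]
ee_rot: [-3.141, 0.001, 1.351]
wrist_force: [-0.2, 0.4, 0.0]
width: 0.0565
finger_force: 0.0
```

carry_out([
  [0,0,0,0,0,0.14],
  [0,0,0,0,0,0.28],
  [0,0,0,0,0,0.42],
  [0,0,0,0,0,0.56],
  [0,0,0,0,0,0.7],
])

```text
time: 1.6
tool_pos: [0.405, 0.3647, 0.2048]
ee_rot: [-3.142, 0.001, 0.651]
wrist_force: [0.2, 0.0, 1.1]
width: 0.0561
finger_force: 0.0
```

```bash
python3 -c "
from h import *
delta([.616,.2105,.15],down(.125))"
```

```text
t 1.6 pos [0.405  0.3647 0.2048] rpy [-3.142e+00  1.000e-03  6.510e-01] q [0.629 0.077 1.383 0.    1.683 1.549] F [0.2 0.  1.1]
shift [0.0745 0.2506 0.0547] turn [3.00e-04 1.30e-03 5.26e-01] deg 30.0
```

carry_out([
  [0.015,0.05,0,0,0,0.11],
  [0.03,0.1,0,0,0,0.22],
  [0.045,0.15,0,0,0,0.33],
  [0.06,0.2,0,0,0,0.44],
  [0.0745,0.25,0,0,0,0.526],
])

```text
time: 2.1
tool_pos: [0.6092, 0.2175, 0.2048]
ee_rot: [-3.141, 0.001, 0.127]
wrist_force: [-0.1, 0.7, 0.4]
width: 0.0562
finger_force: 0.0
```

```bash
python3 - <<'E'
from h import *
delta([.616,.2105,.15],down(.125))
s=snap('scene');b=snap('top')
c=cv2.resize(s['img'][120:280,320:480,::-1],(560,560),interpolation=2)
cv2.imwrite('pics/c2.png',c)
E
```

```text
t 2.1 pos [0.6092 0.2175 0.2048] rpy [-3.141e+00  1.000e-03  1.270e-01] q [0.255 0.307 1.115 0.    1.721 1.699] F [-0.1  0.7  0.4]
shift [0.0059 0.0078 0.0548] turn [-0.0001  0.0011  0.002 ] deg 0.0
```

View pics/c2.png

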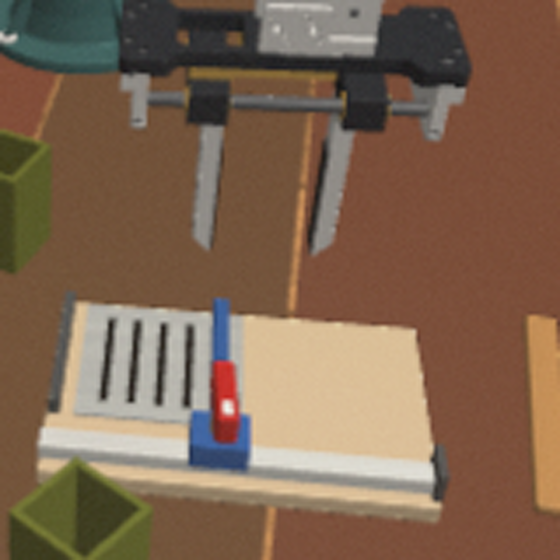

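The crop shows the open fingers at about (205,245) and (325,250), above and behind the knob at (226,400). The cup at (80,510) is clear of them. I'll move over the knob, then descend.

carry_out([
  [0.005,0.005,0.03,0,0,0],
  [0.005,0.005,0.06,0,0,0],
  [0.005,0.005,0.09,0,0,0],
  [0.005,0.005,0.09,0,0,0],
  [0.005,0.005,0.09,0,0,0],
])

```text
time: 2.7
tool_pos: [0.6129, 0.2149, 0.1151]
ee_rot: [-3.142, 0.002, 0.132]
wrist_force: [-0.1, 0.6, 0.1]
width: 0.0563
finger_force: 0.0
```

```bash
python3 -c "
from h import *
delta([.616,.211,.06],down(.125))"
```

```text
t 2.7 pos [0.6129 0.2149 0.1151] rpy [-3.142e+00  2.000e-03  1.320e-01] q [0.25  0.34  1.25  0.    1.554 1.689] F [-0.1  0.6  0.1]
shift [0.0027 0.0043 0.0551] turn [-0.      0.0019  0.0067] deg 0.0
```

carry_out([
  [0.003,0.004,0.015,0,0,0],
  [0.003,0.004,0.03,0,0,0],
  [0.003,0.004,0.045,0,0,0],
  [0.003,0.004,0.055,0,0,0.0],
  [0.003,0.004,0.055,0,0,0.0],
])

```text
time: 3.2
tool_pos: [0.6155, 0.2105, 0.0574]
ee_rot: [3.141, 0.005, 0.131]
wrist_force: [-1.3, 0.1, -0.2]
width: 0.0559
finger_force: 0.0
```

carry_out([
  [0,0,0,0,0,0],
  [0,0,0,0,0,0],
  [0,0,0,0,0,0],
  [0,0,0,0,0,0],
  [0,0,0,0,0,0],
], jaw=0)

```text
time: 3.7
tool_pos: [0.6175, 0.211, 0.061]
ee_rot: [-3.141, -0.001, 0.131]
wrist_force: [-0.4, -0.2, -0.8]
width: 0.0199
finger_force: 0.0
```

carry_out([
  [0,0,0,0,0,0],
  [0,0,0,0,0,0],
  [0,0,0,0,0,0],
  [0,0,0,0,0,0],
  [0,0,0,0,0,0],
])

```text
time: 4.2
tool_pos: [0.6175, 0.2106, 0.0609]
ee_rot: [3.141, -0.001, 0.131]
wrist_force: [0.1, -1.8, 1.9]
width: 0.0147
finger_force: 29.9
```

```bash
python3 -c "
from h import *
delta([.616,.211,.06],down(.125))"
```

```text
t 4.2 pos [0.6175 0.2106 0.0609] rpy [ 3.141e+00 -1.000e-03  1.310e-01] q [ 2.420e-01  3.770e-01  1.311e+00 -1.000e-03  1.453e+00  1.682e+00] F [ 0.1 -1.8  1.9]
shift [-0.0015 -0.0005  0.0009] turn [ 0.0004 -0.0007  0.0056] deg 0.0
```

carry_out([
  [0,0,0,0,0,-0.14],
  [0,0,0,0,0,-0.28],
  [0,0,0,0,0,-0.42],
  [0,0,0,0,0,-0.56],
  [0,0,0,0,0,-0.7],
])

```text
time: 4.7
tool_pos: [0.6172, 0.2113, 0.0609]
ee_rot: [-3.141, -0.001, 0.836]
wrist_force: [-0.1, -0.2, 3.0]
width: 0.0148
finger_force: 30.0
```

carry_out([
  [0,0,0,0,0,-0.14],
  [0,0,0,0,0,-0.28],
  [0,0,0,0,0,-0.42],
  [0,0,0,0,0,-0.56],
  [0,0,0,0,0,-0.68],
])

```text
time: 5.2
tool_pos: [0.6166, 0.2116, 0.0609]
ee_rot: [-3.14, -0.001, 1.516]
wrist_force: [-2.3, -0.1, 3.4]
width: 0.0151
finger_force: 30.2
```

```bash
python3 - <<'E'
from h import *
delta([.616,.211,.06],down(.125))
print(get_obs()['wrist_torque'],get_obs()['width'])
o=get_obs();R=rpy(o['ee_rot']);y=np.radians(5.1)
print(R.inv().apply([-np.sin(y)*.11,np.cos(y)*.11,0]))
E
```

```text
t 5.2 pos [0.6166 0.2116 0.0609] rpy [-3.140e+00 -1.000e-03  1.516e+00] q [2.430e-01 3.770e-01 1.312e+00 1.000e-03 1.454e+00 2.980e-01] F [-2.3 -0.1  3.4]
shift [-0.0006 -0.0006  0.0009] turn [-1.7000e-03 -1.0000e-04  1.3908e+00] deg 80.0
[-0.18411164  0.4594529  -0.4857926 ] 0.015064555165628922
[ 0.10886056 -0.01579115  0.00013566]
```

carry_out([
  [0.015,-0.002,0,0,0,0],
  [0.03,-0.0045,0,0,0,0],
  [0.045,-0.0065,0,0,0,0],
  [0.06,-0.0087,0,0,0,0],
  [0.075,-0.0109,0,0,0,0],
])

```text
time: 5.7
tool_pos: [0.6098, 0.288, 0.0609]
ee_rot: [-3.14, 0.0, 1.511]
wrist_force: [-3.3, -3.3, 6.1]
width: 0.0149
finger_force: 30.0
```

carry_out([
  [0.009,-0.0013,0,0,0,0],
  [0.018,-0.0026,0,0,0,0],
  [0.025,-0.0036,0,0,0,0],
  [0.031,-0.0045,0,0,0,0],
  [0.034,-0.005,0,0,0,0],
])

```text
time: 6.2
tool_pos: [0.607, 0.3189, 0.0608]
ee_rot: [-3.14, 0.007, 1.511]
wrist_force: [-4.4, -14.3, 7.2]
width: 0.0151
finger_force: 30.0
```

carry_out([
  [0,0,0,0,0,0],
  [0,0,0,0,0,0],
  [0,0,0,0,0,0],
  [0,0,0,0,0,0],
  [0,0,0,0,0,0],
])

```text
time: 6.7
tool_pos: [0.607, 0.3188, 0.0608]
ee_rot: [-3.14, 0.005, 1.51]
wrist_force: [-4.5, -9.7, 6.8]
width: 0.0151
finger_force: 30.0
```

```bash
python3 -c "
from h import *
delta([.6068,.3206,.06],down(.125))"
```

```text
t 6.7 pos [0.607  0.3188 0.0608] rpy [-3.14   0.005  1.51 ] q [ 0.403  0.452  1.209 -0.004  1.485  0.464] F [-4.5 -9.7  6.8]
shift [ 0.0018 -0.0003  0.0008] turn [0.0022 0.0057 1.3846] deg 79.0
```

The stop is hard against its end, so I'll tighten the knob.

carry_out([
  [0,0,0,0,0,0.14],
  [0,0,0,0,0,0.28],
  [0,0,0,0,0,0.42],
  [0,0,0,0,0,0.56],
  [0,0,0,0,0,0.7],
])

```text
time: 7.2
tool_pos: [0.6078, 0.3185, 0.0608]
ee_rot: [3.138, 0.004, 0.804]
wrist_force: [-2.4, -10.2, 6.5]
width: 0.0147
finger_force: 30.0
```

carry_out([
  [0,0,0,0,0,0.14],
  [0,0,0,0,0,0.28],
  [0,0,0,0,0,0.42],
  [0,0,0,0,0,0.56],
  [0,0,0,0,0,0.7],
])

```text
time: 7.7
tool_pos: [0.6082, 0.3177, 0.0608]
ee_rot: [3.135, 0.001, 0.104]
wrist_force: [-1.2, -10.8, 5.9]
width: 0.0149
finger_force: 30.0
```

carry_out([
  [0,0,0,0,0,0.02],
  [0,0,0,0,0,0.03],
  [0,0,0,0,0,0.03],
  [0,0,0,0,0,0.03],
  [0,0,0,0,0,0.03],
])

```text
time: 8.2
tool_pos: [0.6082, 0.3176, 0.0608]
ee_rot: [3.135, 0.0, 0.08]
wrist_force: [-1.9, -11.8, 5.5]
width: 0.0152
finger_force: 30.0
```

```bash
python3 -c "
from h import *
delta([.6068,.3206,.06],down(.125));print(get_obs()['wrist_torque'])"
```

```text
t 8.2 pos [0.6082 0.3176 0.0608] rpy [3.135 0.    0.08 ] q [ 0.402  0.452  1.208 -0.007  1.484  1.894] F [ -1.9 -11.8   5.5]
shift [-0.0011 -0.0031  0.0008] turn [ 0.007   0.0006 -0.0451] deg 3.0
[-1.99142978  0.47633205  0.17868208]
```

carry_out([
  [0,0,0,0,0,0],
  [0,0,0,0,0,0],
  [0,0,0,0,0,0],
  [0,0,0,0,0,0],
  [0,0,0,0,0,0],
], jaw=0.6)

```text
time: 8.7
tool_pos: [0.6076, 0.3215, 0.06]
ee_rot: [-3.141, 0.0, 0.082]
wrist_force: [-0.6, -1.0, 0.7]
width: 0.0515
finger_force: 0.0
```

carry_out([
  [0,0,-0.03,0,0,0],
  [0,0,-0.07,0,0,0],
  [0,0,-0.12,0,0,0],
  [0,0,-0.17,0,0,0],
  [0,0,-0.22,0,0,0],
])

```text
time: 9.2
tool_pos: [0.6075, 0.321, 0.2824]
ee_rot: [-3.141, -0.0, 0.081]
wrist_force: [0.3, 0.4, 0.4]
width: 0.0565
finger_force: 0.0
```

```bash
python3 - <<'E'
from h import *
delta([.4,-.1,.3],down(.125))
s=snap('scene');b=snap('top')
E
python3 m1.py | grep -E "^(red|blue|sand|top|scene)"; cat log.txt
```

```text
t 9.2 pos [0.6075 0.321  0.2824] rpy [-3.141 -0.     0.081] q [0.403 0.411 0.826 0.    1.905 1.893] F [0.3 0.4 0.4]
shift [-0.2409  0.4027 -0.0178] turn [-0.0005 -0.0003 -0.0438] deg 3.0
top table z 0.005254026705453469
red px [233 178   5  13  38] ztop 0.093 all [596.8 319. ] [36.3 11.9] 9.5 toprect [596.8 319. ] [36.3 11.9] 9.5
blue px [197  97  16  20 195] ztop 0.139 all [735.3 351.1] [283.   43.5] 30.5 toprect [735.3 351.1] [283.   43.5] 30.5
sand px [245 176  67   6 138] ztop 0.021 all [632.9 198.3] [  7.9 211.4] 5.0 toprect [632.9 198.3] [  7.9 211.4] 5.0
sand px [ 241  184   74   52 1790] ztop 0.022 all [532.5 196.1] [151.9 225.4] 5.0 toprect [532.5 196.1] [151.9 225.4] 5.0
sand px [421 240   6  32 161] ztop 0.025 all [ 402.3 -265.2] [16.3 95.8] 87.8 toprect [ 402.3 -265.2] [16.3 95.8] 87.8
scene table z 0.0036550870109211616
red px [428 228   9  23 130] ztop 0.093 all [611.7 316.4] [51.4 13. ] 5.2 toprect [611.7 316.4] [51.4 13. ] 5.1
blue px [423 209   5  30  75] ztop 0.043 all [515.3 307. ] [107.3   8.5] 3.9 toprect [515.3 307. ] [107.3   8.5] 3.9
blue px [422 241  17  15  
[... 2161 characters left out ...]
03979790095412842, 1.4850590483445603, 0.4644808834412722], [0.6070221533307891, 0.3187877447028927, 0.06084522996773062], [-3.1398197090081386, 0.005321818462315386, 1.5096362374090786]]
[[0.40208968647338383, 0.4520582844790965, 1.208354127746641, -0.006565492871979125, 1.4838522263991634, 1.8935331595088596], [0.6081742576492187, 0.31764455543970466, 0.06084556170242211], [3.1345430565867125, 0.00046183548022549203, 0.07993007822643206]]
[[0.4033861049787082, 0.4109629753233969, 0.8255443772357446, 0.0004737235903014005, 1.9046736170108056, 1.8931340363240996], [0.6074546175415279, 0.3209657146105645, 0.2824373140499251], [-3.1410377746681144, -0.0002487529996024751, 0.08120366189065331]]
```

The knob bar reads 5.2°, parallel to the stand, so it is tight, and the stop is back. Next I'll move to free space and tilt the tool to identify the wrist kinematics.

carry_out([
  [-0.03,0.04,-0.02,0,0,0],
  [-0.06,0.08,-0.04,0,0,0],
  [-0.09,0.12,-0.06,0,0,0],
  [-0.12,0.16,-0.08,0,0,0],
  [-0.15,0.2,-0.1,0,0,0],
])

```text
time: 9.8
tool_pos: [0.4828, 0.1233, 0.3735]
ee_rot: [-3.141, -0.0, 0.081]
wrist_force: [0.5, -0.9, -0.0]
width: 0.0566
finger_force: 0.0
```

carry_out([
  [0,0,0,0.14,0,0],
  [0,0,0,0.28,0,0],
  [0,0,0,0.42,0,0],
  [0,0,0,0.56,0,0],
  [0,0,0,0.7,0,0],
])

```text
time: 10.3
tool_pos: [0.4843, 0.1242, 0.3742]
ee_rot: [-2.436, -0.003, 0.079]
wrist_force: [-0.5, -0.3, -0.8]
width: 0.0563
finger_force: 0.0
```

```bash
python3 -c "
from h import *
delta([.45,0,.35],down(.08))"
```

```text
t 10.3 pos [0.4843 0.1242 0.3742] rpy [-2.436 -0.003  0.079] q [-3.120e-01  1.000e-03  1.293e+00  7.340e-01  2.031e+00  1.454e+00] F [-0.5 -0.3 -0.8]
shift [-0.0441  0.1078 -0.0602] turn [-7.054e-01 -2.800e-03  4.000e-04] deg 40.0
```

carry_out([
  [0,0,0,0,-0.1,0],
  [0,0,0,0,-0.2,0],
  [0,0,0,0,-0.3,0],
  [0,0,0,0,-0.4,0],
  [0,0,0,0,-0.4,0],
])

```text
time: 10.8
tool_pos: [0.4858, 0.1251, 0.3696]
ee_rot: [-2.397, 0.308, 0.349]
wrist_force: [-0.4, 0.1, -0.5]
width: 0.0564
finger_force: 0.0
```

```bash
python3 -c "
from h import *
delta([.45,0,.35],down(.08))"
```

```text
t 10.8 pos [0.4858 0.1251 0.3696] rpy [-2.397  0.308  0.349] q [-0.199  0.301  1.004  0.714  2.358  1.527] F [-0.4  0.1 -0.5]
shift [-0.0668  0.1058 -0.0406] turn [-0.6926  0.3901  0.1396] deg 46.0
```

```bash
cat > kin.py <<'E'
import numpy as np
from scipy.spatial.transform import Rotation as Ro
from scipy.optimize import least_squares
E=Ro.from_euler
def fkR(q,s4,s6,c): return E('z',q[0])*E('y',q[1]+q[2])*E('z',s4*q[3])*E('y',q[4])*E('z',s6*q[5]+c)
def fkp(q,v,s4):
    a1,b1,d1,a2,L1,a3,L2,b4,a5,L3=v
    A=E('z',q[0]);B=A*E('y',q[1]);C=B*E('y',q[2]);D=C*E('z',s4*q[3]);F=D*E('y',q[4])
    return A.apply([a1,b1,d1])+B.apply([a2,0,L1])+C.apply([a3,0,L2])+D.apply([0,b4,0])+F.apply([a5,0,L3])
L=[eval(l) for l in open('log.txt')]
def fit():
    w=1e-3
    f=lambda v:np.r_[np.concatenate([fkp(q,v,S4)-p for q,p,_ in L]),w*(v-v0)]
    v0=np.array([0,0,.3,0,.4,0,.4,0,0,.2])
    return least_squares(f,v0).x
S4,S6,C=None,None,None
best=9
for s4 in(1,-1):
  for s6 in(1,-1):
    for c in np.arange(4)*np.pi/2:
      e=max((E('xyz',r).inv()*fkR(q,s4,s6,c)).magnitude() for q,_,r in L)
      if e<best: best=e;S4,S6,C=s4,s6,c
V=fit()
if __name__=='__main__':
    print(best,S4,S6,C,np.round(V,4))
    print(np.round([1000*(fkp(q,V,S4)-p) for q,p,_ in L],1).tolist())
E
python3 kin.py
```

```text
1.1477735971041848e-15 1 1 1.5707963267948966 [ 0.      0.0566  0.1526  0.      0.449   0.1007  0.4998  0.     -0.
  0.3506]
[[0.0, 0.0, -0.0], [0.0, 0.0, -0.0], [-0.0, -0.0, -0.0], [-0.0, -0.0, 0.0], [-0.0, -0.0, 0.0], [-0.0, -0.0, 0.0], [-0.0, -0.0, 0.0], [-0.0, -0.0, 0.0], [-0.0, -0.0, -0.0], [0.0, -0.0, 0.0], [-0.0, 0.0, -0.0]]
```

The kinematic model fits exactly. The cup's neighbours block a direct side grasp, so I'll scan which horizontal tool directions are feasible at the plate and at a free relocation spot.

```bash
cat >> kin.py <<'E'
LO=np.array([-3.1,-.76,.27,-1.08,.17,-2.57]);HI=np.array([3.1,2.03,2.55,4.22,2.65,2.57])
a1,b1,d1,a2,L1,a3,L2,b4,a5,L3=V
def ik(p,R,m=.03):
    out=[];w=np.array(p)-L3*R.apply([0,0,1]);r2=w[0]**2+w[1]**2-b1**2
    if r2<0: return out
    for sg in(1,-1):
        r=sg*np.sqrt(r2);q1=np.arctan2(w[1],w[0])-np.arctan2(b1,r);z=w[2]-d1
        l=np.hypot(a3,L2);al=np.arctan2(a3,L2);c=(r*r+z*z-L1**2-l**2)/(2*L1*l)
        if abs(c)>1: continue
        for s in(1,-1):
            g=s*np.arccos(c);q3=g-al;q2=np.arctan2(r,z)-np.arctan2(l*np.sin(g),L1+l*np.cos(g))
            W=(E('z',q1)*E('y',q2+q3)).inv()*R
            for k in(1,-1):
                zz=W.apply([0,0,1]);q5=k*np.arctan2(np.hypot(zz[0],zz[1]),zz[2]);q4=np.arctan2(k*zz[1],k*zz[0])
                t=((E('z',q4)*E('y',q5)).inv()*W).as_rotvec()[2]-C
                q=np.array([q1,q2,q3,q4,q5,t])
                for i in(0,1,3,5):
                    q[i]=(q[i]-LO[i])%(2*np.pi)+LO[i]
                if (q>=LO+m).all() and (q<=HI-m).all(): out.append(q)
    return out
def side(th,el,up):
    "tool z along azimuth th, elevation el; tool x up (up=1) or down (-1), y horizontal"
    z=np.array([np.cos(th)*np.cos(el),np.sin(th)*np.cos(el),np.sin(el)])
    y=np.cross(z,[0,0,1]);y/=np.linalg.norm(y);y*=up
    return Ro.from_matrix(np.c_[np.cross(y,z),y,z]) # x=y cross z
E
python3 - <<'E'
from kin import *
import re
for l in L[:2]+L[-1:]: print(np.round(l[0],2),[np.round(q,2).tolist() for q in ik(l[1],E('xyz',l[2]))])
r=np.radians
def tcp(g,R): return np.array(g)+.019*R.apply([0,0,1])
pc=[.5255,.162,.07]
for d in range(-180,180,15):
    o=[(u,np.round(q,2).tolist()) for u in(1,-1) for q in ik(tcp(pc,side(r(d),0,u)),side(r(d),0,u))]
    if o: print(d,o)
E
```

```text
[ 1.08  0.09  1.37 -0.    1.68 -0.1 ] [[1.08, 0.09, 1.37, -0.0, 1.68, -0.1]]
[0.63 0.08 1.38 0.   1.68 1.55] [[0.63, 0.08, 1.38, 0.0, 1.68, 1.55]]
[-0.2   0.3   1.    0.71  2.36  1.53] [[-0.2, 0.3, 1.0, 0.71, 2.36, 1.53]]
-120 [(1, [0.51, 1.1, 0.87, -1.0, 2.48, -2.46]), (-1, [0.51, 1.1, 0.87, -1.0, 2.48, 0.68])]
-15 [(1, [0.7, 0.42, 2.26, 4.16, 1.31, -1.96]), (-1, [0.7, 0.42, 2.26, 4.16, 1.31, 1.18])]
0 [(1, [0.47, 0.36, 2.41, 3.64, 1.24, -1.74]), (-1, [0.47, 0.36, 2.41, 3.64, 1.24, 1.4])]
15 [(1, [0.09, 0.34, 2.48, 2.96, 1.25, -1.52]), (-1, [0.09, 0.34, 2.48, 2.96, 1.25, 1.63])]
30 [(1, [-0.26, 0.35, 2.44, 2.33, 1.32, -1.32]), (-1, [-0.26, 0.35, 2.44, 2.33, 1.32, 1.82])]
45 [(1, [-0.43, 0.4, 2.31, 1.89, 1.43, -1.16]), (-1, [-0.43, 0.4, 2.31, 1.89, 1.43, 1.98])]
60 [(1, [-0.48, 0.48, 2.12, 1.6, 1.55, -1.03]), (-1, [-0.48, 0.48, 2.12, 1.6, 1.55, 2.11])]
75 [(1, [-0.47, 0.57, 1.92, 1.41, 1.69, -0.94]), (-1, [-0.47, 0.57, 1.92, 1.41, 1.69, 2.21])]
90 [(1, [-0.41, 0.67, 1.71, 1.26, 1.85, -0.86]), (-1, [-0.41, 0.67, 1.71, 1.26, 1.85, 2.28])]
105 [(1, [-0.34, 0.78, 1.5, 1.15, 2.02, -0.81]), (-1, [-0.34, 0.78, 1.5, 1.15, 2.02, 2.33])]
120 [(1, [-0.26, 0.88, 1.29, 1.05, 2.19, -0.77]), (-1, [-0.26, 0.88, 1.29, 1.05, 2.19, 2.37])]
135 [(1, [-0.17, 0.98, 1.1, 0.97, 2.36, -0.77]), (-1, [-0.17, 0.98, 1.1, 0.97, 2.36, 2.37])]
150 [(1, [-0.07, 1.08, 0.91, 0.87, 2.54, -0.8]), (-1, [-0.07, 1.08, 0.91, 0.87, 2.54, 2.34])]
```

The plate can be reached horizontally in direction 0–15° with either roll. The plan has three steps:
1. Carry the cup upright to the plate with the tool pointing down.
2. Regrasp it from the near side with the tool horizontal.
3. Lift, roll 180° and lower.

First I'll go above the cup.

```bash
cat >> h.py <<'E'
def seq(p,rot,maxdeg=41,maxmm=240):
    "print successive per-call deltas to the target, each in its own start tool frame"
    d,r=delta(p,rot);o=get_obs();P=o['tool_pos'];R=rpy(o['ee_rot'])
    n=int(max(np.ceil(np.degrees(np.linalg.norm(r))/maxdeg),np.ceil(np.linalg.norm(d)*1000/maxmm)))
    for i in range(n):
        R1=R*Ro.from_rotvec(r*i/n);D=R1.inv().apply((np.array(p)-P)/n)
        print('call',i+1,np.round(D,4),np.round(r/n,4))
E
python3 - <<'E'
from h import *
seq([.4455,-.130,.25],down(1.874))
from kin import *
# plate check from the last top picture
for n in('top','scene'):
    s=pickle.load(open(n+'.pkl','rb'));X=cloud(s);H,S,Vv=cv2.split(cv2.cvtColor(s['img'],cv2.COLOR_RGB2HSV))
    m=(abs(X[...,0]-.525)<.08)&(abs(X[...,1]-.162)<.08)&(S<40)&(X[...,2]>.01)&(X[...,2]<.026)
    k,l,st,_=cv2.connectedComponentsWithStats(m.astype(np.uint8));i=1+np.argmax(st[1:,4])
    P=X[l==i];print(n,st[i],cv2.minAreaRect((P[:,:2]*1000).astype(np.float32)),P[:,2].mean())
    m=(H>22)&(H<40)&(S>110)&(X[...,2]>.085)&(X[...,2]<.11)
    k,l,st,_=cv2.connectedComponentsWithStats(m.astype(np.uint8))
    for i in range(1,k):
        if st[i,4]>25: P=X[l==i];print('rim',st[i],np.round(cv2.boxPoints(cv2.minAreaRect((P[:,:2]*1000).astype(np.float32)))).tolist())
E
```

```text
t 10.8 pos [0.4858 0.1251 0.3696] rpy [-2.397  0.308  0.349] q [-0.199  0.301  1.004  0.714  2.358  1.527] F [-0.4  0.1 -0.5]
shift [-0.0828  0.2691 -0.0414] turn [-0.8222 -0.3322 -1.5507] deg 102.0
call 1 [-0.0276  0.0897 -0.0138] [-0.2741 -0.1107 -0.5169]
call 2 [-0.0686  0.0641  0.0134] [-0.2741 -0.1107 -0.5169]
call 3 [-0.0873  0.016   0.0336] [-0.2741 -0.1107 -0.5169]
top [ 262  187   51   48 2001] ((533.8180541992188, 168.40066528320312), (148.1019287109375, 157.26492309570312), 4.5092597007751465) 0.01831618512577187
rim [284 127  26  25 109] [[700.0, 129.0], [751.0, 99.0], [782.0, 150.0], [731.0, 180.0]]
rim [334 200  23  22 129] [[492.0, 12.0], [502.0, -46.0], [560.0, -37.0], [551.0, 21.0]]
rim [371 227  26  25 140] [[407.0, -109.0], [426.0, -167.0], [482.0, -148.0], [463.0, -91.0]]
rim [324 244  26  26 135] [[352.0, -10.0], [409.0, -29.0], [427.0, 28.0], [370.0, 46.0]]
scene [ 341  207   48   36 1356] ((525.947509765625, 158.2324676513672), (122.61534881591797, 116.62911987304688), 5.161338806152344) 0.019744550043972776
rim [306 156  29  19 234] [[353.0, -13.0], [412.0, -32.0], [431.0, 27.0], [372.0, 46.0]]
rim [256 162  23  18 215] [[408.0, -111.0], [427.0, -168.0], [487.0, -149.0], [469.0, -92.0]]
rim [287 185  26  19 273] [[493.0, 10.0], [504.0, -50.0], [565.0, -38.0], [554.0, 21.0]]
rim [323 251  41  35 441] [[701.0, 127.0], [754.0, 95.0], [785.0, 147.0], [733.0, 179.0]]
```

carry_out([
  [-0.006,0.018,-0.003,-0.055,-0.022,-0.103],
  [-0.011,0.036,-0.006,-0.11,-0.044,-0.207],
  [-0.017,0.054,-0.008,-0.164,-0.066,-0.31],
  [-0.022,0.072,-0.011,-0.219,-0.089,-0.414],
  [-0.028,0.09,-0.014,-0.274,-0.111,-0.517],
], jaw=0.9)

```text
time: 11.3
tool_pos: [0.4702, 0.0381, 0.3334]
ee_rot: [-2.592, 0.072, 0.836]
wrist_force: [-0.6, -0.0, 0.3]
width: 0.0841
finger_force: 0.0
```

carry_out([
  [-0.014,0.013,0.003,-0.055,-0.022,-0.103],
  [-0.027,0.026,0.005,-0.11,-0.044,-0.207],
  [-0.041,0.038,0.008,-0.164,-0.066,-0.31],
  [-0.055,0.051,0.011,-0.219,-0.089,-0.414],
  [-0.069,0.064,0.013,-0.274,-0.111,-0.517],
])

```text
time: 11.8
tool_pos: [0.4567, -0.0472, 0.2943]
ee_rot: [-2.863, -0.036, 1.353]
wrist_force: [-0.7, -0.3, -0.8]
width: 0.0844
finger_force: 0.0
```

carry_out([
  [-0.017,0.003,0.007,-0.055,-0.022,-0.103],
  [-0.035,0.006,0.013,-0.11,-0.044,-0.207],
  [-0.052,0.01,0.02,-0.164,-0.066,-0.31],
  [-0.07,0.013,0.027,-0.219,-0.089,-0.414],
  [-0.087,0.016,0.034,-0.274,-0.111,-0.517],
])

```text
time: 12.3
tool_pos: [0.4434, -0.1319, 0.2544]
ee_rot: [3.131, 0.007, 1.878]
wrist_force: [0.7, -0.0, 0.1]
width: 0.0843
finger_force: 0.0
```

```bash
python3 -c "
from h import *
seq([.4455,-.1295,.13],down(1.885))"
```

```text
t 12.3 pos [ 0.4434 -0.1319  0.2544] rpy [3.131 0.007 1.878] q [-0.413 -0.123  1.482  0.002  1.77  -0.72 ] F [ 0.7 -0.   0.1]
shift [0.0025 0.0014 0.1244] turn [ 0.0103  0.0071 -0.0066] deg 1.0
call 1 [0.0025 0.0014 0.1244] [ 0.0103  0.0071 -0.0066]
```

carry_out([
  [0.002,0.001,0.03,0.01,0.007,-0.006],
  [0.002,0.001,0.06,0.01,0.007,-0.006],
  [0.002,0.001,0.09,0.01,0.007,-0.006],
  [0.002,0.001,0.115,0.01,0.007,-0.006],
  [0.002,0.001,0.12,0.01,0.007,-0.006],
])

```text
time: 12.8
tool_pos: [0.4425, -0.1286, 0.131]
ee_rot: [-3.134, -0.006, 1.879]
wrist_force: [-0.2, -0.1, -0.2]
width: 0.0847
finger_force: 0.0
```

```bash
python3 - <<'E'
from h import *
seq([.4455,-.1295,.051],down(1.885))
s=snap('scene');t=snap('top')
cv2.imwrite('pics/c3.png',np.hstack([cv2.resize(s['img'][90:240,190:350,::-1],(400,375),interpolation=2),cv2.resize(t['img'][170:320,300:460,::-1],(400,375),interpolation=2)]))
E
```

```text
t 12.8 pos [ 0.4425 -0.1286  0.131 ] rpy [-3.134 -0.006  1.879] q [-0.406 -0.078  1.685 -0.     1.545 -0.714] F [-0.2 -0.1 -0.2]
shift [-0.0023  0.0031  0.08  ] turn [-0.0074 -0.0064 -0.0056] deg 1.0
call 1 [-0.0023  0.0031  0.08  ] [-0.0074 -0.0064 -0.0056]
```

View pics/c3.png

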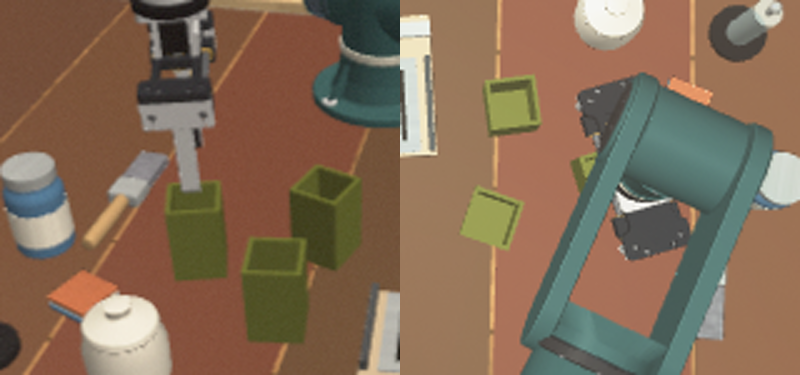

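The crop shows the gripper centred over the target cup, with the far finger at about (190,190) and the rim at (195,187). The other cups are clear, so I'll descend.

carry_out([
  [-0.0025,0.003,0.016,-0.007,-0.006,-0.005],
  [-0.0025,0.003,0.032,-0.007,-0.006,-0.005],
  [-0.0025,0.003,0.048,-0.007,-0.006,-0.005],
  [-0.0025,0.003,0.064,-0.007,-0.006,-0.005],
  [-0.0025,0.003,0.08,-0.007,-0.006,-0.005],
])

```text
time: 13.4
tool_pos: [0.45, -0.1314, 0.056]
ee_rot: [3.135, 0.006, 1.885]
wrist_force: [-0.4, -0.5, -0.3]
width: 0.0844
finger_force: 0.0
```

carry_out([
  [0,0,0,0,0,0],
  [0,0,0,0,0,0],
  [0,0,0,0,0,0],
  [0,0,0,0,0,0],
  [0,0,0,0,0,0],
], jaw=0.5)

```text
time: 13.9
tool_pos: [0.4486, -0.1315, 0.0558]
ee_rot: [3.139, 0.005, 1.885]
wrist_force: [-2.0, -1.3, 6.9]
width: 0.0597
finger_force: 30.0
```

carry_out([
  [0,0,0,0,0,0],
  [0,0,0,0,0,0],
  [0,0,0,0,0,0],
  [0,0,0,0,0,0],
  [0,0,0,0,0,0],
])

```text
time: 14.4
tool_pos: [0.4486, -0.1315, 0.0558]
ee_rot: [3.139, 0.005, 1.885]
wrist_force: [-3.3, -0.6, 7.0]
width: 0.0598
finger_force: 30.0
```

```bash
python3 - <<'E'
from h import *
from kin import E
o=get_obs();print(o['finger_force'],o['width'])
seq([.5255,.161,.25],down(np.radians(95)))
q=[-0.406,-0.078,1.685,0,1.545,-.714]
f=(E('z',q[0])*E('y',q[1]+q[2])); W=np.array([.4425,-.1286,.131+.3506])
for n in('top','scene'):
    s=pickle.load(open(n+'.pkl','rb'));X=cloud(s)
    P=f.inv().apply((X-W)[np.isfinite(X).all(2)]); P=P[(np.linalg.norm(P,axis=1)<.16)]
    P=P[P[:,0]<.03]   # x is 'below' forearm
    print(n,len(P),'along fwd',np.percentile(P[:,2],[95,99.5]),'x',np.percentile(P[:,0],[.5,5]),'lat',np.percentile(P[:,1],[1,99]))
E
```

```text
30.002145767211914 0.05982577841689008
t 14.4 pos [ 0.4486 -0.1315  0.0558] rpy [3.139 0.005 1.885] q [-0.405 -0.019  1.784 -0.002  1.372 -0.719] F [-3.3 -0.6  7. ]
shift [ 0.2536  0.164  -0.1949] turn [0.0034 0.0043 0.2267] deg 13.0
call 1 [ 0.1268  0.082  -0.0975] [0.0017 0.0022 0.1134]
call 2 [ 0.1354  0.067  -0.0973] [0.0017 0.0022 0.1134]
top 4350 along fwd [0.02854774 0.03829284] x [-0.04609855 -0.04431351] lat [-0.05356442  0.06234455]
scene 3157 along fwd [0.04393342 0.04707103] x [-0.03990633 -0.03438989] lat [-0.05120524  0.06349599]
```

The cup is gripped at 59.8 mm with 30 N. Now I'll lift it straight up and then carry it.

carry_out([
  [0,0,-0.015,0,0,0],
  [0,0,-0.04,0,0,0],
  [0,0,-0.075,0,0,0],
  [0,0,-0.11,0,0,0],
  [0,0,-0.14,0,0,0],
])

```text
time: 14.9
tool_pos: [0.4482, -0.1302, 0.1955]
ee_rot: [3.137, 0.003, 1.885]
wrist_force: [0.9, 0.3, -2.5]
width: 0.0595
finger_force: 30.0
```

carry_out([
  [0.015,0.01,0,0,0,0.02],
  [0.045,0.03,0,0,0,0.04],
  [0.075,0.05,0,0,0,0.07],
  [0.105,0.068,0,0,0,0.09],
  [0.135,0.087,0,0,0,0.113],
])

```text
time: 15.4
tool_pos: [0.489, 0.0265, 0.1934]
ee_rot: [3.139, 0.001, 1.771]
wrist_force: [0.5, -1.2, -3.4]
width: 0.0596
finger_force: 30.0
```

carry_out([
  [0.03,0.015,0,0,0,0.03],
  [0.06,0.03,0,0,0,0.06],
  [0.09,0.045,0,0,0,0.09],
  [0.115,0.057,0,0,0,0.113],
  [0.125,0.062,0,0,0,0.113],
])

```text
time: 15.9
tool_pos: [0.5247, 0.1623, 0.1929]
ee_rot: [3.139, 0.0, 1.662]
wrist_force: [0.2, -0.4, -3.0]
width: 0.0597
finger_force: 30.0
```

```bash
python3 - <<'E'
from h import *
print(get_obs()['finger_force'])
seq([.5255,.161,.12],down(np.radians(95)))
E
```

```text
29.991256892681122
t 15.9 pos [0.5247 0.1623 0.1929] rpy [3.139 0.    1.662] q [ 1.970e-01  8.700e-02  1.396e+00 -1.000e-03  1.657e+00  1.060e-01] F [ 0.2 -0.4 -3. ]
shift [-0.0014  0.0005  0.0729] turn [0.0021 0.0003 0.0035] deg 0.0
call 1 [-0.0014  0.0005  0.0729] [0.0021 0.0003 0.0035]
```

carry_out([
  [-0.001,0,0.025,0,0,0],
  [-0.001,0,0.055,0,0,0],
  [-0.001,0,0.08,0,0,0],
  [-0.001,0,0.1,0,0,0],
  [-0.001,0,0.105,0,0,0],
])

```text
time: 16.4
tool_pos: [0.5228, 0.1576, 0.0852]
ee_rot: [-3.138, 0.003, 1.659]
wrist_force: [-0.3, 0.1, -3.9]
width: 0.0599
finger_force: 30.0
```

carry_out([
  [0,0,0.003,0,0,0],
  [0,0,0.006,0,0,0],
  [0,0,0.008,0,0,0],
  [0,0,0.01,0,0,0],
  [0,0,0.01,0,0,0],
])

```text
time: 16.9
tool_pos: [0.5253, 0.1585, 0.0791]
ee_rot: [3.138, 0.002, 1.659]
wrist_force: [0.3, -0.1, -3.4]
width: 0.0602
finger_force: 30.0
```

```bash
python3 - <<'E'
from h import *
seq([.5255,.161,.0738],down(np.radians(95)))
E
```

```text
t 16.9 pos [0.5253 0.1585 0.0791] rpy [3.138e+00 2.000e-03 1.659e+00] q [ 0.191  0.141  1.566 -0.002  1.432  0.103] F [ 0.3 -0.1 -3.4]
shift [0.0024 0.0004 0.0053] turn [0.0037 0.0017 0.0008] deg 0.0
call 1 [0.0024 0.0004 0.0053] [0.0037 0.0017 0.0008]
```

carry_out([
  [0.002,0,0.001,0.003,0.001,0],
  [0.002,0,0.002,0.003,0.001,0],
  [0.002,0,0.003,0.003,0.001,0],
  [0.002,0,0.004,0.003,0.001,0],
  [0.002,0,0.005,0.003,0.001,0],
])

```text
time: 17.4
tool_pos: [0.5249, 0.1606, 0.0739]
ee_rot: [-3.142, 0.001, 1.659]
wrist_force: [-0.8, -0.1, 2.5]
width: 0.0596
finger_force: 30.0
```

carry_out([
  [0,0,0.0005,0,0,0],
  [0,0,0.001,0,0,0],
  [0,0,0.001,0,0,0],
  [0,0,0.001,0,0,0],
  [0,0,0.001,0,0,0],
])

```text
time: 17.9
tool_pos: [0.5249, 0.1606, 0.0739]
ee_rot: [3.141, 0.001, 1.659]
wrist_force: [-3.0, -0.4, 5.3]
width: 0.06
finger_force: 30.0
```

The cup is seated, with the wrist force turning upward. I'll release and rise.

carry_out([
  [0,0,0,0,0,0],
  [0,0,0,0,0,0],
  [0,0,0,0,0,0],
  [0,0,0,0,0,0],
  [0,0,0,0,0,0],
], jaw=0.9)

```text
time: 18.4
tool_pos: [0.525, 0.1604, 0.0726]
ee_rot: [-3.142, 0.001, 1.659]
wrist_force: [0.1, 1.2, 0.3]
width: 0.0846
finger_force: 0.0
```

carry_out([
  [0,0,-0.03,0,0,0],
  [0,0,-0.08,0,0,0],
  [0,0,-0.13,0,0,0],
  [0,0,-0.18,0,0,0],
  [0,0,-0.23,0,0,0],
])

```text
time: 18.9
tool_pos: [0.5247, 0.1606, 0.3048]
ee_rot: [3.141, 0.001, 1.659]
wrist_force: [1.5, 0.1, 0.3]
width: 0.0849
finger_force: 0.0
```

```bash
python3 - <<'E'
from h import *
from kin import *
s=snap('scene');b=snap('top')
for n in('top','scene'):
    s=pickle.load(open(n+'.pkl','rb'));X=cloud(s);H,S,Vv=cv2.split(cv2.cvtColor(s['img'],cv2.COLOR_RGB2HSV))
    m=(H>22)&(H<40)&(S>110)&(X[...,2]>.03)&(X[...,2]<.125)&(abs(X[...,0]-.525)<.07)&(abs(X[...,1]-.162)<.07)
    P=X[m]
    if len(P)>20: print(n,len(P),np.percentile(P[:,2],98),cv2.minAreaRect((P[P[:,2]>.1][:,:2]*1000).astype(np.float32)))
o=get_obs();q=o['joint_positions'];print(o['tool_pos'],q)
r=np.radians
# path: down yaw95 -> side(95) at P -> swing to 5 -> roll
P=np.array([.42,.16,.30])
for d in (95,75,50,30,15,5):
  for u in(1,-1):
    R=side(r(d),0,u);print(d,u,[np.round(x,2).tolist() for x in ik(P,R)])
for el in(-90,-60,-30,0):
    R=side(r(95),r(el+.01),1);print('tilt',el,[np.round(x,2).tolist() for x in ik(P,R)])
E
```

```text
scene 971 0.11582372706188677 ((525.3880615234375, 161.54417419433594), (65.40599822998047, 59.01394271850586), 4.49589729309082)
[0.52759722 0.16122971 0.31228779] [ 1.94231843e-01  8.24629070e-02  1.16602665e+00 -7.03006395e-04
  1.87641620e+00  1.06034191e-01]
95 1 [[-0.51, 0.16, 1.83, 1.3, 2.11, -0.5]]
95 -1 []
75 1 [[-0.65, -0.09, 2.09, 1.4, 1.92, -0.46]]
75 -1 []
50 1 [[-0.77, -0.56, 2.41, 1.55, 1.64, -0.28]]
50 -1 []
30 1 []
30 -1 []
15 1 []
15 -1 []
5 1 []
5 -1 []
tilt -90 [[0.24, -0.14, 1.4, 0.0, 1.87, 0.15]]
tilt -60 [[-0.16, -0.17, 1.53, 0.53, 1.88, -0.11]]
tilt -30 [[-0.43, -0.06, 1.68, 0.97, 1.99, -0.32]]
tilt 0 [[-0.51, 0.16, 1.83, 1.3, 2.11, -0.5]]
```

The scene camera shows the cup on the plate at (0.525, 0.1615), yaw 4.5°. Next I'll check whether the swing and the vertical straddling descent are feasible.

```bash
python3 - <<'E'
from kin import *
r=np.radians
for x in(.54,.58,.62,.66):
  for z in(.0655,.12,.16,.2,.25,.3):
    P=[x,.163,z]
    print(x,z,{(d,u):[np.round(k,1).tolist() for k in ik(P,side(r(d),0,u))][:1] for d,u in((4.5,1),(4.5,-1))} if x==.54 else '', [d for d in range(0,96,5) if ik(P,side(r(d),0,1))])
E
```

```text
0.54 0.0655 {(4.5, 1): [[0.4, 0.4, 2.4, 3.5, 1.3, -1.7]], (4.5, -1): [[0.4, 0.4, 2.4, 3.5, 1.3, 1.5]]} [0, 5, 10, 15, 20, 25, 30, 35, 40, 45, 50, 55, 60, 65, 70, 75, 80, 85, 90, 95]
0.54 0.12 {(4.5, 1): [[0.4, 0.1, 2.5, 3.5, 1.0, -1.7]], (4.5, -1): [[0.4, 0.1, 2.5, 3.5, 1.0, 1.4]]} [0, 5, 10, 20, 25, 30, 35, 40, 45, 50, 55, 60, 65, 70, 75, 80, 85, 90, 95]
0.54 0.16 {(4.5, 1): [[0.4, -0.1, 2.5, 3.5, 0.9, -1.8]], (4.5, -1): [[0.4, -0.1, 2.5, 3.5, 0.9, 1.3]]} [0, 5, 10, 25, 30, 35, 40, 45, 50, 55, 60, 65, 70, 75, 80, 85, 90, 95]
0.54 0.2 {(4.5, 1): [[0.4, -0.2, 2.5, 3.6, 0.7, -1.9]], (4.5, -1): [[0.4, -0.2, 2.5, 3.6, 0.7, 1.2]]} [0, 5, 10, 15, 20, 25, 30, 35, 40, 45, 50, 55, 60, 65, 70, 75, 80, 85, 90, 95]
0.54 0.25 {(4.5, 1): [[0.4, -0.4, 2.4, 3.7, 0.6, -2.1]], (4.5, -1): [[0.4, -0.4, 2.4, 3.7, 0.6, 1.1]]} [0, 5, 10, 15, 20, 25, 30, 35, 40, 45, 50, 55, 60, 65, 70, 75, 80, 85, 90, 95]
0.54 0.3 {(4.5, 1): [[0.4, -0.5, 2.4, 3.9, 0.4, -2.3]], (4.5, -1): [[0.4, -0.5, 2.4, 3.9, 0.4, 0.8]]} [0, 5, 10, 15, 20, 25, 30, 35, 40, 45, 50, 55, 60, 65, 70, 75, 80, 85, 90, 95]
0.58 0.0655  [0, 5, 10, 
[... 895 characters left out ...]
10, 15, 20, 25, 30, 35, 40, 45, 50, 55, 60, 65, 70, 75, 80, 85, 90, 95]
0.62 0.3  [0, 5, 10, 15, 20, 25, 30, 35, 40, 45, 50, 55, 60, 65, 70, 75, 80, 85, 90, 95]
0.66 0.0655  [0, 5, 10, 15, 20, 25, 30, 35, 40, 45, 50, 55, 60, 65, 70, 75, 80, 85, 90, 95]
0.66 0.12  [0, 5, 10, 15, 20, 25, 30, 35, 40, 45, 50, 55, 60, 65, 70, 75, 80, 85, 90, 95]
0.66 0.16  [0, 5, 10, 15, 20, 25, 30, 35, 40, 45, 50, 55, 60, 65, 70, 75, 80, 85, 90, 95]
0.66 0.2  [0, 5, 10, 15, 20, 25, 30, 35, 40, 45, 50, 55, 60, 65, 70, 75, 80, 85, 90, 95]
0.66 0.25  [0, 5, 10, 15, 20, 25, 30, 35, 40, 45, 50, 55, 60, 65, 70, 75, 80, 85, 90, 95]
0.66 0.3  [0, 5, 10, 15, 20, 25, 30, 35, 40, 45, 50, 55, 60, 65, 70, 75, 80, 85, 90, 95]
```

carry_out([
  [0,0.02,0,0,0.1,0],
  [0,0.04,0,0,0.2,0],
  [0,0.055,0,0,0.3,0],
  [0,0.07,0,0,0.4,0],
  [0,0.08,0,0,0.52,0],
])

```text
time: 19.5
tool_pos: [0.6056, 0.1679, 0.3026]
ee_rot: [3.141, -0.524, 1.659]
wrist_force: [0.9, -0.4, -0.0]
width: 0.0846
finger_force: 0.0
```

carry_out([
  [0,0,0,0,0.1,0],
  [0,0,0,0,0.2,0],
  [0,0,0,0,0.3,0],
  [0,0,0,0,0.4,0],
  [0,0,0,0,0.52,0],
])

```text
time: 20.0
tool_pos: [0.605, 0.1675, 0.303]
ee_rot: [3.139, -1.043, 1.66]
wrist_force: [0.7, -0.2, -1.0]
width: 0.0846
finger_force: 0.0
```

carry_out([
  [0,0,0,0,0.1,0],
  [0,0,0,0,0.2,0],
  [0,0,0,0,0.3,0],
  [0,0,0,0,0.4,0],
  [0,0,0,0,0.52,0],
])

```text
time: 20.5
tool_pos: [0.6051, 0.1672, 0.3027]
ee_rot: [3.104, -1.563, 1.694]
wrist_force: [-0.0, -0.1, 0.3]
width: 0.0848
finger_force: 0.0
```

```bash
python3 - <<'E'
from h import *
from kin import side
seq([.6,.163,.28],side(np.radians(4.5),0,1))
E
```

```text
t 20.5 pos [0.6051 0.1672 0.3027] rpy [ 3.104 -1.563  1.694] q [-0.365  0.488  1.382  1.421  1.998 -0.334] F [-0.  -0.1  0.3]
shift [-0.0228 -0.0054 -0.0036] turn [-1.5782  0.0058  0.0063] deg 90.0
call 1 [-0.0076 -0.0018 -0.0012] [-0.5261  0.0019  0.0021]
call 2 [-0.0076 -0.0009 -0.0019] [-0.5261  0.0019  0.0021]
call 3 [-0.0076  0.0002 -0.0022] [-0.5261  0.0019  0.0021]
```

carry_out([
  [0,0,0,-0.1,0,0],
  [0,0,0,-0.2,0,0],
  [0,0,0,-0.31,0,0],
  [0,0,0,-0.42,0,0],
  [0,0,0,-0.526,0,0],
])

```text
time: 21.0
tool_pos: [0.6047, 0.1671, 0.3013]
ee_rot: [2.833, -1.559, 1.435]
wrist_force: [-1.0, -0.5, 0.3]
width: 0.0846
finger_force: 0.0
```

carry_out([
  [0,0,0,-0.1,0,0],
  [0,0,0,-0.2,0,0],
  [0,0,0,-0.31,0,0],
  [0,0,0,-0.42,0,0],
  [0,0,0,-0.526,0,0],
])

```text
time: 21.5
tool_pos: [0.6042, 0.1666, 0.3011]
ee_rot: [2.315, -1.559, 1.427]
wrist_force: [0.0, 0.9, 0.7]
width: 0.0847
finger_force: 0.0
```

carry_out([
  [0,0,0,-0.1,0,0],
  [0,0,0,-0.2,0,0],
  [0,0,0,-0.31,0,0],
  [0,0,0,-0.42,0,0],
  [0,0,0,-0.526,0,0],
])

```text
time: 22.0
tool_pos: [0.608, 0.1649, 0.321]
ee_rot: [0.318, -1.514, 3.061]
wrist_force: [0.5, 0.2, 0.2]
width: 0.0848
finger_force: 0.0
```

```bash
python3 - <<'E'
from h import *
from kin import side
seq([.541,.163,.20],side(np.radians(4.5),0,1))
E
```

```text
t 22.0 pos [0.608  0.1649 0.321 ] rpy [ 0.318 -1.514  3.061] q [ 0.096 -0.358  2.291  2.802  0.438 -1.271] F [0.5 0.2 0.2]
shift [-0.117 -0.016 -0.072] turn [-0.1585 -0.0554  0.0135] deg 10.0
call 1 [-0.117 -0.016 -0.072] [-0.1585 -0.0554  0.0135]
```

carry_out([
  [-0.025,-0.003,-0.015,-0.03,-0.01,0],
  [-0.05,-0.006,-0.03,-0.07,-0.02,0],
  [-0.075,-0.01,-0.045,-0.1,-0.035,0.005],
  [-0.1,-0.013,-0.06,-0.13,-0.045,0.01],
  [-0.117,-0.016,-0.072,-0.158,-0.055,0.013],
])

```text
time: 22.5
tool_pos: [0.5403, 0.1621, 0.1972]
ee_rot: [2.779, -1.567, 0.442]
wrist_force: [-0.1, 1.6, -0.1]
width: 0.0847
finger_force: 0.0
```

```bash
python3 - <<'E'
from h import *
from kin import side
seq([.541,.163,.15],side(np.radians(4.5),0,1))
E
```

```text
t 22.5 pos [0.5403 0.1621 0.1972] rpy [ 2.779 -1.567  0.442] q [ 0.369 -0.224  2.473  3.587  0.725 -1.914] F [-0.1  1.6 -0.1]
shift [-0.0472 -0.0009  0.001 ] turn [-0.0007  0.0036  0.0014] deg 0.0
call 1 [-0.0472 -0.0009  0.001 ] [-0.0007  0.0036  0.0014]
```

carry_out([
  [-0.015,-0.001,0,0,0.003,0],
  [-0.03,-0.001,0,0,0.003,0],
  [-0.045,-0.001,0,0,0.003,0],
  [-0.055,-0.001,0,0,0.003,0],
  [-0.055,-0.001,0,0,0.003,0],
])

```text
time: 23.0
tool_pos: [0.5412, 0.1633, 0.1425]
ee_rot: [2.195, -1.569, 1.027]
wrist_force: [-0.8, -0.9, -0.8]
width: 0.0843
finger_force: 0.0
```

```bash
python3 - <<'E'
from h import *
from kin import side
seq([.541,.163,.0655],side(np.radians(4.5),0,1))
s=snap('scene')
cv2.imwrite('pics/c4.png',cv2.resize(s['img'][110:290,300:480,::-1],(580,580),interpolation=2))
E
```

```text
t 23.0 pos [0.5412 0.1633 0.1425] rpy [ 2.195 -1.569  1.027] q [ 0.37   0.011  2.48   3.501  0.95  -1.787] F [-0.8 -0.9 -0.8]
shift [-0.077   0.0001 -0.0002] turn [-0.0019  0.0013  0.0018] deg 0.0
call 1 [-0.077   0.0001 -0.0002] [-0.0019  0.0013  0.0018]
```

View pics/c4.png

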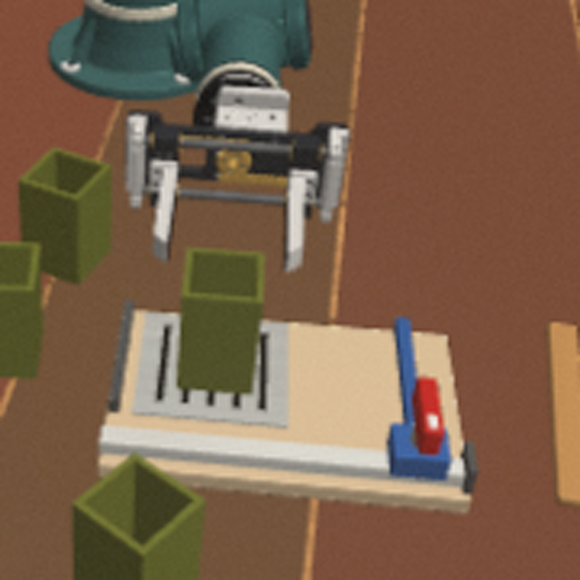

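The crop shows the fingers at (162,250) and (293,262) straddling the upright cup at (220,320). The cup is centred on the plate, and the stop is back at (415,450). I'll descend.

carry_out([
  [-0.018,0,0,0,0,0],
  [-0.036,0,0,0,0,0],
  [-0.054,0,0,0,0,0],
  [-0.07,0,0,0,0,0],
  [-0.077,0,0,0,0,0],
])

```text
time: 23.55
tool_pos: [0.5427, 0.1635, 0.068]
ee_rot: [0.169, -1.567, 3.053]
wrist_force: [-0.2, 0.4, -0.1]
width: 0.0845
finger_force: 0.0
```

```bash
python3 - <<'E'
from h import *
from kin import side
seq([.541,.163,.0655],side(np.radians(4.5),0,1))
E
```

```text
t 23.55 pos [0.5427 0.1635 0.068 ] rpy [ 0.169 -1.567  3.053] q [ 0.369  0.365  2.442  3.446  1.255 -1.67 ] F [-0.2  0.4 -0.1]
shift [-0.0025  0.0004 -0.0017] turn [-0.0015 -0.0037  0.0006] deg 0.0
call 1 [-0.0025  0.0004 -0.0017] [-0.0015 -0.0037  0.0006]
```

carry_out([
  [-0.001,0,-0.001,-0.001,-0.003,0],
  [-0.002,0,-0.001,-0.001,-0.003,0],
  [-0.002,0,-0.001,-0.001,-0.003,0],
  [-0.002,0,-0.001,-0.001,-0.003,0],
  [-0.002,0,-0.001,-0.001,-0.003,0],
])

```text
time: 24.05
tool_pos: [0.5416, 0.1636, 0.0679]
ee_rot: [-0.027, -1.567, -3.035]
wrist_force: [-0.3, -0.6, -0.4]
width: 0.0843
finger_force: 0.0
```

carry_out([
  [0,0,0,0,0,0],
  [0,0,0,0,0,0],
  [0,0,0,0,0,0],
  [0,0,0,0,0,0],
  [0,0,0,0,0,0],
], jaw=0.5)

```text
time: 24.55
tool_pos: [0.5415, 0.1633, 0.0671]
ee_rot: [0.105, -1.568, 3.116]
wrist_force: [-0.5, -0.8, -0.4]
width: 0.0597
finger_force: 30.0
```

carry_out([
  [0,0,0,0,0,0],
  [0,0,0,0,0,0],
  [0,0,0,0,0,0],
  [0,0,0,0,0,0],
  [0,0,0,0,0,0],
])

```text
time: 25.05
tool_pos: [0.5415, 0.1633, 0.0671]
ee_rot: [0.12, -1.568, 3.1]
wrist_force: [-0.3, -1.3, 0.8]
width: 0.0601
finger_force: 30.0
```

```bash
python3 - <<'E'
from h import *
from kin import *
seq([.565,.163,.19],side(np.radians(4.5),0,1))
# feasibility of the roll at the lifted pose
P=[.57,.163,.19]
for a in range(0,181,30):
    R=side(np.radians(4.5),0,1)*E('z',np.radians(a)); print(a,[np.round(k,2).tolist() for k in ik(P,R)])
E
```

```text
t 25.05 pos [0.5415 0.1633 0.0671] rpy [ 0.12  -1.568  3.1  ] q [ 0.372  0.367  2.444  3.45   1.257 -1.67 ] F [-0.3 -1.3  0.8]
shift [0.1229 0.0022 0.0237] turn [-0.0003 -0.0023  0.0003] deg 0.0
call 1 [0.1229 0.0022 0.0237] [-0.0003 -0.0023  0.0003]
0 [[0.33, -0.12, 2.42, 3.51, 0.77, -1.84]]
30 [[0.33, -0.12, 2.42, 3.51, 0.77, -1.32]]
60 [[0.33, -0.12, 2.42, 3.51, 0.77, -0.8]]
90 [[0.33, -0.12, 2.42, 3.51, 0.77, -0.27]]
120 [[0.33, -0.12, 2.42, 3.51, 0.77, 0.25]]
150 [[0.33, -0.12, 2.42, 3.51, 0.77, 0.78]]
180 [[0.33, -0.12, 2.42, 3.51, 0.77, 1.3]]
```

Gripped. Now I'll lift, then roll +π in five equal parts.

carry_out([
  [0.015,0,0,0,0,0],
  [0.04,0,0.005,0,0,0],
  [0.07,0,0.012,0,0,0],
  [0.1,0.001,0.018,0,0,0],
  [0.123,0.002,0.024,0,0,0],
])

```text
time: 25.55
tool_pos: [0.5647, 0.1638, 0.1899]
ee_rot: [2.371, -1.57, 0.851]
wrist_force: [-0.3, -0.5, -2.7]
width: 0.0594
finger_force: 30.0
```

carry_out([
  [0,0,0,0,0,0.08],
  [0,0,0,0,0,0.2],
  [0,0,0,0,0,0.34],
  [0,0,0,0,0,0.48],
  [0,0,0,0,0,0.6283],
])

```text
time: 26.05
tool_pos: [0.5643, 0.1636, 0.1871]
ee_rot: [-1.577, -0.938, -1.485]
wrist_force: [-0.7, 0.0, -2.7]
width: 0.06
finger_force: 30.0
```

carry_out([
  [0,0,0,0,0,0.126],
  [0,0,0,0,0,0.252],
  [0,0,0,0,0,0.378],
  [0,0,0,0,0,0.504],
  [0,0,0,0,0,0.6283],
])

```text
time: 26.55
tool_pos: [0.5643, 0.1636, 0.187]
ee_rot: [-1.575, -0.31, -1.489]
wrist_force: [-0.5, 0.6, -2.7]
width: 0.06
finger_force: 30.0
```

carry_out([
  [0,0,0,0,0,0.126],
  [0,0,0,0,0,0.252],
  [0,0,0,0,0,0.378],
  [0,0,0,0,0,0.504],
  [0,0,0,0,0,0.6283],
])

```text
time: 27.05
tool_pos: [0.5644, 0.1636, 0.187]
ee_rot: [-1.575, 0.318, -1.492]
wrist_force: [0.5, -0.1, -2.7]
width: 0.06
finger_force: 30.0
```

carry_out([
  [0,0,0,0,0,0.126],
  [0,0,0,0,0,0.252],
  [0,0,0,0,0,0.378],
  [0,0,0,0,0,0.504],
  [0,0,0,0,0,0.6283],
])

```text
time: 27.55
tool_pos: [0.5643, 0.1636, 0.187]
ee_rot: [-1.578, 0.946, -1.496]
wrist_force: [0.2, 0.4, -2.3]
width: 0.0599
finger_force: 30.0
```

carry_out([
  [0,0,0,0,0,0.126],
  [0,0,0,0,0,0.252],
  [0,0,0,0,0,0.378],
  [0,0,0,0,0,0.504],
  [0,0,0,0,0,0.6283],
])

```text
time: 28.05
tool_pos: [0.5643, 0.1636, 0.187]
ee_rot: [2.386, 1.565, 2.466]
wrist_force: [-0.1, -0.4, -3.4]
width: 0.0597
finger_force: 30.0
```

```bash
python3 - <<'E'
from h import *
from kin import *
print(get_obs()['finger_force'])
seq([.5415,.1633,.085],side(np.radians(4.5),0,-1))
s=snap('scene')
cv2.imwrite('pics/c5.png',cv2.resize(s['img'][110:290,300:480,::-1],(580,580),interpolation=2))
E
```

```text
29.993721283972263
t 28.05 pos [0.5643 0.1636 0.187 ] rpy [2.386 1.565 2.466] q [ 0.338 -0.125  2.43   3.517  0.767  1.299] F [-0.1 -0.4 -3.4]
shift [ 0.1021  0.0012 -0.0224] turn [ 0.002  -0.0039 -0.0037] deg 0.0
call 1 [ 0.1021  0.0012 -0.0224] [ 0.002  -0.0039 -0.0037]
```

View pics/c5.png

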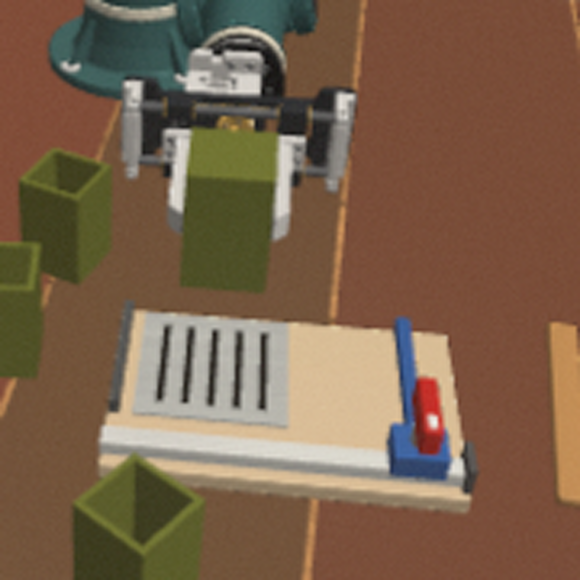

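The crop shows the cup inverted, with its closed floor on top at (233,160), held above the plate at (210,370). I'll lower it.

carry_out([
  [0.025,0,-0.006,0.001,-0.002,-0.003],
  [0.05,0,-0.012,0.002,-0.004,-0.003],
  [0.075,0.001,-0.017,0.002,-0.004,-0.003],
  [0.095,0.001,-0.021,0.002,-0.004,-0.003],
  [0.102,0.001,-0.022,0.002,-0.004,-0.003],
])

```text
time: 28.6
tool_pos: [0.5419, 0.1625, 0.0827]
ee_rot: [-2.029, 1.562, -1.951]
wrist_force: [0.8, 0.1, -2.8]
width: 0.0599
finger_force: 30.0
```

```bash
python3 - <<'E'
from h import *
from kin import *
seq([.5415,.1633,.064],side(np.radians(4.5),0,-1))
E
```

```text
t 28.6 pos [0.5419 0.1625 0.0827] rpy [-2.029  1.562 -1.951] q [0.369 0.284 2.457 3.456 1.184 1.442] F [ 0.8  0.1 -2.8]
shift [ 0.0187  0.0009 -0.0003] turn [-0.0002 -0.0038  0.0077] deg 0.0
call 1 [ 0.0187  0.0009 -0.0003] [-0.0002 -0.0038  0.0077]
```

carry_out([
  [0.004,0.001,0,0,-0.004,0.007],
  [0.008,0.001,0,0,-0.004,0.007],
  [0.012,0.001,0,0,-0.004,0.007],
  [0.015,0.001,0,0,-0.004,0.007],
  [0.016,0.001,0,0,-0.004,0.007],
])

```text
time: 29.1
tool_pos: [0.5437, 0.1636, 0.0721]
ee_rot: [0.324, 1.56, 0.401]
wrist_force: [-0.0, 0.8, -2.4]
width: 0.0606
finger_force: 30.0
```

```bash
python3 - <<'E'
from h import *
from kin import *
seq([.5415,.1633,.064],side(np.radians(4.5),0,-1))
E
```

```text
t 29.1 pos [0.5437 0.1636 0.0721] rpy [0.324 1.56  0.401] q [0.372 0.359 2.441 3.453 1.254 1.471] F [-0.   0.8 -2.4]
shift [ 0.0081 -0.0002 -0.0023] turn [-0.0013  0.0105 -0.0035] deg 1.0
call 1 [ 0.0081 -0.0002 -0.0023] [-0.0013  0.0105 -0.0035]
```

carry_out([
  [0.001,0,-0.001,0,0.002,0],
  [0.002,0,-0.002,0,0.003,0],
  [0.003,0,-0.002,0,0.003,0],
  [0.003,0,-0.002,0,0.003,0],
  [0.003,0,-0.002,0,0.003,0],
])

```text
time: 29.6
tool_pos: [0.5416, 0.1634, 0.0691]
ee_rot: [0.455, 1.563, 0.533]
wrist_force: [0.0, -0.3, -2.3]
width: 0.0598
finger_force: 30.0
```

```bash
python3 - <<'E'
from h import *
from kin import *
seq([.5415,.1633,.064],side(np.radians(4.5),0,-1))
E
```

```text
t 29.6 pos [0.5416 0.1634 0.0691] rpy [0.455 1.563 0.533] q [0.375 0.366 2.443 3.455 1.261 1.474] F [ 0.  -0.3 -2.3]
shift [ 0.0051 -0.0001 -0.0002] turn [-0.0013  0.0074 -0.0036] deg 0.0
call 1 [ 0.0051 -0.0001 -0.0002] [-0.0013  0.0074 -0.0036]
```

carry_out([
  [0.001,0,0,-0.001,0.003,-0.003],
  [0.002,0,0,-0.001,0.007,-0.003],
  [0.003,0,0,-0.001,0.007,-0.003],
  [0.004,0,0,-0.001,0.007,-0.003],
  [0.0045,0,0,-0.001,0.007,-0.003],
])

```text
time: 30.1
tool_pos: [0.5416, 0.1635, 0.0644]
ee_rot: [1.509, 1.57, 1.587]
wrist_force: [-0.0, -0.4, -3.1]
width: 0.0598
finger_force: 30.0
```

carry_out([
  [0.0003,0,0,0,0,0],
  [0.0006,0,0,0,0,0],
  [0.001,0,0,0,0,0],
  [0.001,0,0,0,0,0],
  [0.001,0,0,0,0,0],
])

```text
time: 30.6
tool_pos: [0.5417, 0.1635, 0.0642]
ee_rot: [0.344, 1.569, 0.422]
wrist_force: [-2.0, -0.3, 1.0]
width: 0.0603
finger_force: 30.0
```

```bash
python3 - <<'E'
from h import *
from kin import *
seq([.5415,.1633,.064],side(np.radians(4.5),0,-1))
E
```

```text
t 30.6 pos [0.5417 0.1635 0.0642] rpy [0.344 1.569 0.422] q [0.373 0.38  2.441 3.452 1.266 1.475] F [-2.  -0.3  1. ]
shift [ 0.0002 -0.0002 -0.0003] turn [-0.0003  0.002  -0.0007] deg 0.0
call 1 [ 0.0002 -0.0002 -0.0003] [-0.0003  0.002  -0.0007]
```

The cup is seated. I'll release and rise vertically with the fingers open.

carry_out([
  [0,0,0,0,0,0],
  [0,0,0,0,0,0],
  [0,0,0,0,0,0],
  [0,0,0,0,0,0],
  [0,0,0,0,0,0],
], jaw=0.9)

```text
time: 31.1
tool_pos: [0.5417, 0.1635, 0.0636]
ee_rot: [0.946, 1.57, 1.025]
wrist_force: [-0.6, 0.5, -0.0]
width: 0.0844
finger_force: 0.0
```

carry_out([
  [-0.015,0,0,0,0,0],
  [-0.04,0,0,0,0,0],
  [-0.07,0,0,0,0,0],
  [-0.1,0,0,0,0,0],
  [-0.13,0,0,0,0,0],
])

```text
time: 31.6
tool_pos: [0.5411, 0.1633, 0.1941]
ee_rot: [2.538, 1.57, 2.617]
wrist_force: [1.2, -0.3, 0.0]
width: 0.0845
finger_force: 0.0
```

carry_out([
  [0,0,0,0,0,0],
  [0,0,0,0,0,0],
  [0,0,0,0,0,0],
  [0,0,0,0,0,0],
  [0,0,0,0,0,0],
])

```text
time: 32.1
tool_pos: [0.5413, 0.1632, 0.1909]
ee_rot: [-2.977, 1.567, -2.898]
wrist_force: [-0.2, 0.2, -0.3]
width: 0.0846
finger_force: 0.0
```

```bash
python3 - <<'E'
from h import *
s=snap('scene');X=cloud(s);H,S,Vv=cv2.split(cv2.cvtColor(s['img'],cv2.COLOR_RGB2HSV))
m=(H>22)&(H<40)&(S>110)&(X[...,2]>.03)&(X[...,2]<.125)&(abs(X[...,0]-.525)<.07)&(abs(X[...,1]-.162)<.07)
P=X[m];T=P[P[:,2]>.105];print(np.percentile(T[:,2],[5,50,95]),cv2.minAreaRect((T[:,:2]*1000).astype(np.float32)))
A=np.c_[T[:,:2],np.ones(len(T))];print('top slope',np.linalg.lstsq(A,T[:,2],rcond=None)[0])
o=get_obs();print(o['time'],o['wrist_force'],o['tool_pos'],o['width'],abs(o['qvel']).max())
cv2.imwrite('pics/c6.png',cv2.resize(s['img'][80:300,160:500,::-1],(800,518),interpolation=2))
E
```

```text
[0.10809783 0.11453406 0.11633063] ((526.6795043945312, 162.18710327148438), (63.1291389465332, 59.97618103027344), 3.326157569885254)
top slope [-0.05001019  0.00196924  0.14023052]
32.15 [ 0.10657928  0.38325069 -0.10292221] [0.54145354 0.16328045 0.19126332] 0.08438458030762173 0.008535975913291092
```

View pics/c6.png

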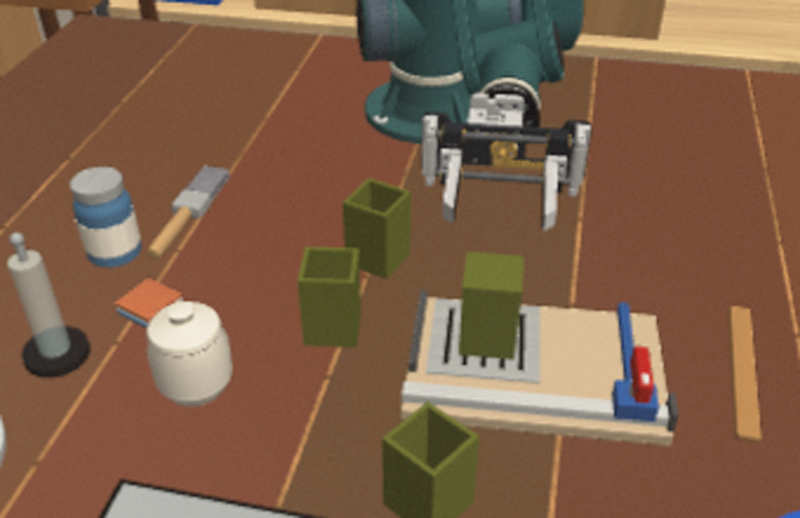

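The picture shows the cup mouth-down and flat on the plate at (490,305). The stop is back and the knob aligned at (640,375), the arm is clear, and everything else is in place. I'll hand in.

```bash
python3 -c "
from bench import *
print(close_job())"
```

```text
the job is handed in; nothing more can be done
None
```

I handed the job in at about 32 s: the stop is fully back, the knob is tight again, and the olive cup stands mouth-down in the middle of the drip plate; no verdict was returned.

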